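# Hold the raking-light boom for an exposure

### The arm

A 7-joint arm with a two-finger parallel gripper is mounted at the origin on the work surface. World frame = base frame: x ahead of the robot, y to its left, z up, the work surface at z = 0. Lengths are in m, angles in rad, forces in N, time in s.
With the tool pointing down it reaches from about 0.35 to 0.9 m from the base axis. Payload 19.9 kg.
Tool frame: the origin (TCP) lies at the very end of the fingers, on their centre line; the grasp point (between the pads) lies 19 mm behind it; z points along the fingers, y is the line along which they close (so a half turn about z gives the same grasp; the last joint's range is limited). The gripper opens to 94 mm and grips with 3 to 60 N. Pads are 16 mm wide; open, the fingers measure 119 mm over their backs; the gripper's body (75 mm by 177 mm) begins 78 mm behind the grasp point.
Start: joints at [-1.262, 0.417, -0.01, 1.614, 0.005, 1.111, -0.053], TCP at [0.214, 0.587, 0.205] pointing down, gripper open.
Joint ranges: [-2.81, 2.81], [-0.39, 2.02], [-1.27, 1.25], [0.06, 2.57], [-1.19, 4.33], [0.19, 2], [-2.82, 2.82]. Speed limits (rad/s): [1.89, 1.89, 2.39, 2.39, 3.01, 3.01, 3.01].

### API

Orientations are given as a unit quaternion [x, y, z, w].
In Python, from cell import arm, cams, nets gives the robot as it stands.
- The arm moves only by the tool apply_moves, never from a script. Its argument "commands" is a list of rows, each a list of 7 numbers: the shift along the world's x, y, z normalised to -1 to 1, where 1 is 40 mm, then the turn, a rotation vector about the world's x, y, z normalised to -1 to 1, where 1 is pi rad, then the finger opening in mm, from 0 to 94. In form: [[tx, ty, tz, wx, wy, wz, fingers], ...]. A call has 1 to 20 rows; each row shifts and turns the commanded pose from where the row before left it; what a row does not reach is not made up. A row lasts 1/8 s, in which the tool goes at most 62.5 mm and 10.7 degrees, less where a joint would pass 70% of its speed; a pose out of reach is approached as far as the arm can. A call with a number of a shift or a turn outside -1 to 1 is refused whole. A call with a gripper value outside its range is refused whole. The fingers move at their own pace and stop on an object; the grip force is fixed at half the most. Time passes only in rows, so rows that do not move let the fingers close. It gives the time, the measured TCP pose, the force, the opening and the grip force at its end, in the units of the state.
- arm.get_state(): the state, without advancing time (a new reading comes with each control period).
- cams.get_image(name): name is "scene" or "side" or "wrist"; returns a dict with "frame" (420x560x3 uint8, red, green, blue), "intrinsics" (3x3 intrinsics, pixels), "origin" and "rotation" of the camera in the world. Camera axes: x right, y up, looking along -z (the intrinsics and any distortion apply to the point x, -y, -z); pixel columns grow to the right and rows downward; lengths in m; the calibration is good to about 2 mm. The wrist camera is an equidistant fisheye: a pixel r from the principal point sees the ray r / f radians off the axis. A picture is of the moment at which its call begins. There is no depth.
- arm.hand_in(): hands the job in; it is judged then, once.
Trained networks look in a picture, given as the dict that the camera call returned (one of the last four; its "shot" number tells which), for a name from the list of things; names that differ only in an ending like _2 or _b are one class to them, and where a whole thing is asked for, a point or a joint stands for the part that bears it (a point fixed in the world has none). Each returns a list of dicts, best first, with "confidence" (0 to 1); they miss things now and then, are a little off and sometimes report something else, mostly with a low value. They report only what shows in the picture. A call takes as long as a camera call.
- nets.boxes_of(picture, query): "centre" ([x, y, z] in m, in world coordinates, good to about 4 mm: the middle of the surface that is visible of it).
- nets.pinpoint(picture, query): "centre" ([x, y, z] in m, in world coordinates, good to about 4 mm: a listed point, or the origin of a listed thing).
The state is a dict: "time_s": time; "joint_positions": joint angles; "joint_vel": joint speeds; "joint_efforts": joint torques, N m; "tcp_pos": TCP position; "orientation": TCP orientation; "wrist_force": force on the tool from outside, world axes, zero at the start; "torque": the same for the moment, N m; "opening": finger opening in m; "finger_force": force on a finger pad.
Only numpy, scipy, OpenCV 4.12 (cv2) and the standard library are available. Lean on these libraries where they do the work, as an engineer would, in place of code of your own. Each camera call takes 0.05 s, during which the arm holds its last target. There are 200 camera calls.

### The job

Raise the lamp boom off its rest with its orange-handled spring lever until the red pointer stands opposite the green block on the scale, and keep it opposite the block without a break for a six-second exposure; then lower the boom softly back onto its rest and let go of the lever. Work the boom by the lever alone, never let it swing fast or topple over to its far stop, and leave the green block and the things lying around as they are.

Things in the scene. Friction and masses are not known exactly. Their poses are not given: they have to be found in the camera images.
- stand: Fixed copy stand: grey board 270 mm (its x) by 540 mm (its y), 12 mm thick, a print lying on it, a dark steel post and a white curved scale. Origin: centre of the board's underside, on the table; z up. The boom swings in the plane x = 0 of this frame; the front of the stand (lever side) is -x.
- pivot (a point): The boom's hinge axis, 165 mm above the table over the stand's origin; the axis runs along the stand's x. Moment of inertia of the boom about it: 0.032 kg m2. Gravity's moment on the boom, positive with boom: nominally 0.15 sin(angle) - 0.02 cos(angle) N m, the lamp side being slightly heavy. From run to run the 0.15 varies by 17 percent and the 0.02 by 0.03 either way.
- boom (a joint): Boom angle, rad. 0: level, along the stand's y. Positive: black lamp (at -y) up, red pointer (at +y) down. It rests lamp down on a stop at -0.25; far stop at +0.32. Hinge nearly free (damping 0.012 N m s). The boom is top-heavy and the lever's spring weak: with the lever held still it falls away either way, growing e-fold in 0.65 to 1.2 s. Balance must be kept by moving the lever all the time.
- beam: What the hub carries except the lever (do not touch). Aluminium tube 20 mm thick, 320 mm long, along y through the pivot; lamp 0.55 kg (120 x 50 x 34 mm) at y = -170 mm; brass weight 0.60 kg (56 mm diameter, 50 mm long) at y = +150 mm; grey driver box 0.25 kg (50 x 70 x 34 mm), the top-heavy part, 60 mm above the tube. Origin on the hinge axis; axes as the stand's when level.
- lever (a joint): Angle of the hand lever relative to the boom, rad; 0: spring slack, lever square to the boom. Positive: pin towards the stand's +y. It turns on the boom's axis and drives the boom only through a torsion spring, 0.10 N m/rad (damping 0.006 N m s), range 1.3 either way. Lever angle from upright = boom + lever. Pushing the lever towards +y raises the lamp. Lever mass 30 g.
- lever_pin (a point): Middle of the orange grip pin at the lever's top: round, 14 mm diameter, 55 mm long, parallel to the stand's x, on the lever bar's -x side; this point is 32 mm from the bar, 120 mm from the hinge axis and 85 mm in front of the boom's plane. Pinch it from above, fingers closing along the stand's y; nothing stands above it. The pin turns in the pads as the lever swings.
- pointer (a point): Tip of the red pointer at the boom's +y end, 200 mm from the hinge axis.
- mark_point (a point): The point, 200 mm from the hinge axis, that the pointer tip meets at the middle of the green block on the white scale. The block is 36 mm long along the scale and sits just outside the pointer tip. Pointer tip within 16 mm of this point counts as facing the block.
- mark (a joint): Boom angle, rad, at which the pointer meets the middle of the green block (-0.06 to 0.12); the block must stay where it is.
- tape: Bystander: roll of masking tape lying flat on the board, 90 mm outer diameter, 24 mm high. Origin: centre of the underside.
- gouge: Bystander: lino gouge with a dark wooden handle lying on the board, 125 mm long along its x, 33 mm high. Origin: underside, where handle meets blade.
- ink_tin: Bystander: ink tin, 76 mm diameter, 75 mm high, to the left on the table. Origin: centre of the underside.
- brush_cup: Bystander: white cup, 72 mm diameter, 90 mm high, to the right on the table. Origin: centre of the underside.

How it is judged:
By the outcome, as a careful person would: the job done as asked, in the order asked, and still so for the second after the job is handed in, with the robot touching nothing.
It also fails if it takes over 72 s, if anything falls off the work surface, if the arm or the gripper's body presses on something with over 40 N, if the wrist force passes 120 N, or if a joint passes its speed limit or range.

## Working session

There is one attempt and no reset: what is moved stays moved. The work goes in short steps, Python scripts to look and compute and a tool call to move; the robot and the scene stay as the last step left them, time stands still between calls to the robot, and variables do not carry over. Pictures are saved under pics/ and viewed, at most 10 in all, crops included, and the job is handed in when it is done.

Besides the shell and the picture viewer there is one more tool, called after "Emit:" as a command line: name --pt "numbers of a row" for each row, then --argument value for the rest. apply_moves: Moves the arm, as the interface text tells. Its arguments: {"type":"object","properties":{"commands":{"type":"array"}},"required":["commands"]}

```bash
mkdir -p pics; ls; python3 - <<'E'
from cell import arm,cams,nets
import cv2,numpy as np
s=arm.get_state();print(s['time_s'],s['tcp_pos'],s['orientation'],s['opening'])
for c in ['scene','side']:
    p=cams.get_image(c);cv2.imwrite(f'pics/{c}0.png',p['frame'][:,:,::-1])
    print(c,p['origin'].__repr__(),p['intrinsics'][0][0])
    for q in ['stand','pivot','lever_pin','pointer','mark_point','tape','gouge','ink_tin','brush_cup','beam']:
        for r in nets.pinpoint(p,q)[:1]: print(q,np.round(r['centre'],4),round(r['confidence'],2))
E
```

```text
pics
0.0 [0.21408222 0.58680312 0.20485181] [ 1.74022293e-01  9.84741534e-01 -5.89964819e-04 -7.10213969e-05] 0.09412727197260011
scene array([1.31869353, 0.50989836, 1.57462239]) 449.57116326461664
stand [ 0.5935 -0.0301 -0.0018] 0.92
pivot [ 0.5936 -0.032   0.1631] 0.79
lever_pin [ 0.5132 -0.0853  0.2815] 0.55
pointer [0.5656 0.1593 0.2091] 0.91
mark_point [0.5648 0.1618 0.1688] 0.38
tape [0.5078 0.0948 0.0146] 0.69
gouge [0.5073 0.0974 0.0128] 0.67
ink_tin [ 0.5309  0.58   -0.0017] 0.67
brush_cup [ 4.480e-01 -5.054e-01  2.000e-04] 0.59
beam [ 0.5962 -0.0296  0.1608] 0.81
side array([ 0.04701054, -0.85214999,  0.855066  ]) 408.6308693018104
stand [ 0.5905 -0.0342 -0.0009] 0.68
pivot [ 0.5916 -0.0293  0.1668] 0.65
lever_pin [ 0.5102 -0.0859  0.278 ] 0.58
pointer [0.565  0.1584 0.2142] 0.71
mark_point [0.5626 0.1671 0.1646] 0.51
tape [0.5056 0.0975 0.0133] 0.73
gouge [ 4.564e-01 -5.053e-01  5.000e-04] 0.75
ink_tin [0.5358 0.5761 0.0054] 0.94
brush_cup [ 4.550e-01 -5.056e-01  1.000e-04] 0.94
beam [ 0.5942 -0.0291  0.1663] 0.94
```

View pics/scene0.png

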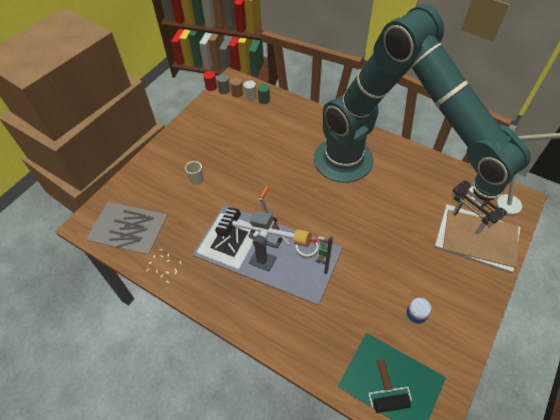

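View pics/side0.png

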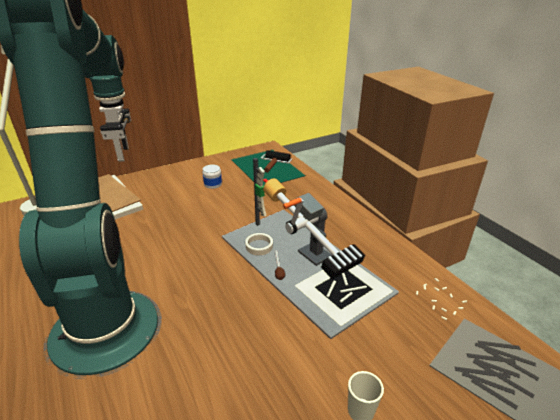

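Both views agree. The stand is yawed about +0.15 rad, the lamp is down, and the orange pin is at scene (264,192) and side (292,203). I'll move above the pin now.

Emit:
apply_moves --pt "0.2 -0.5 0.8 0 0 0.053 94" --pt "0.415 -0.932 0.6 0 0 0.053 94" --pt "0.415 -0.932 0.6 0 0 0.053 94" --pt "0.415 -0.932 0.5 0 0 0 94" --pt "0.415 -0.932 0.5 0 0 0 94" --pt "0.415 -0.932 0.5 0 0 0 94" --pt "0.415 -0.932 0.5 0 0 0 94" --pt "0.415 -0.932 0 0 0 0 94" --pt "0.415 -0.932 0 0 0 0 94" --pt "0.415 -0.932 0 0 0 0 94" --pt "0.415 -0.932 0 0 0 0 94" --pt "0.415 -0.932 0 0 0 0 94" --pt "0.415 -0.932 0 0 0 0 94" --pt "0.415 -0.932 0 0 0 0 94" --pt "0.415 -0.932 0 0 0 0 94" --pt "0.415 -0.932 0 0 0 0 94" --pt "0.415 -0.932 0 0 0 0 94" --pt "0.415 -0.932 0 0 0 0 94" --pt "0.215 -0.432 0 0 0 0 94" --pt "0 0 0 0 0 0 94"

```text
time_s: 3.6
tcp_pos: [0.5131, -0.085, 0.3653]
orientation: [-0.074, 0.997, -0.0, -0.0]
wrist_force: [0.1, 0.8, 0.7]
opening: 0.0935
finger_force: 0.0
```

```bash
python3 - <<'E'
from cell import arm,cams,nets
import cv2,numpy as np
p=cams.get_image('wrist');cv2.imwrite('pics/w1.png',p['frame'][:,:,::-1])
print(p['origin'],p['rotation'],p['intrinsics'],[k for k in p])
for q in ['pivot','lever_pin','pointer','mark_point','stand']:
    for r in nets.pinpoint(p,q)[:1]: print(q,np.round(r['centre'],4),round(r['confidence'],2))
# crops of fixed cams
for c,(x,y) in {'scene':(290,240),'side':(295,215)}.items():
    f=cams.get_image(c);k=f['frame'][y-70:y+70,x-95:x+95,::-1]
    cv2.imwrite(f'pics/{c}1.png',cv2.resize(k,None,fx=4,fy=4,interpolation=cv2.INTER_CUBIC))
E
```

```text
[ 0.44527153 -0.09456204  0.54543101] [-0.07824238 -0.09044943  0.75176378  0.64849691] [[325.1922621    0.         277.17058024]
 [  0.         325.1922621  208.85453701]
 [  0.           0.           1.        ]] ['frame', 'intrinsics', 'origin', 'rotation', 'shot']
pivot [ 0.5928 -0.0312  0.1655] 0.94
lever_pin [ 0.5155 -0.0788  0.2735] 0.85
pointer [0.5672 0.159  0.2127] 0.67
mark_point [0.5635 0.1658 0.1639] 0.75
stand [ 0.5971 -0.0309  0.0036] 0.93
```

View pics/w1.png

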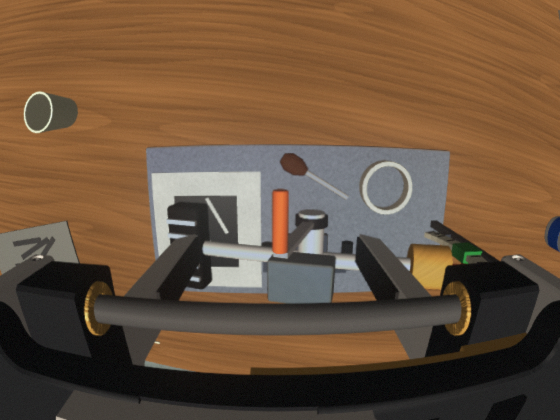

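View pics/scene1.png

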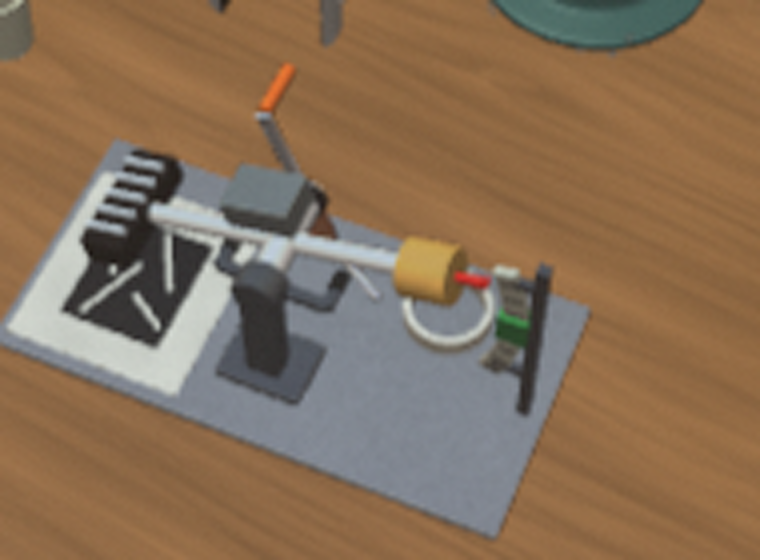

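View pics/side1.png

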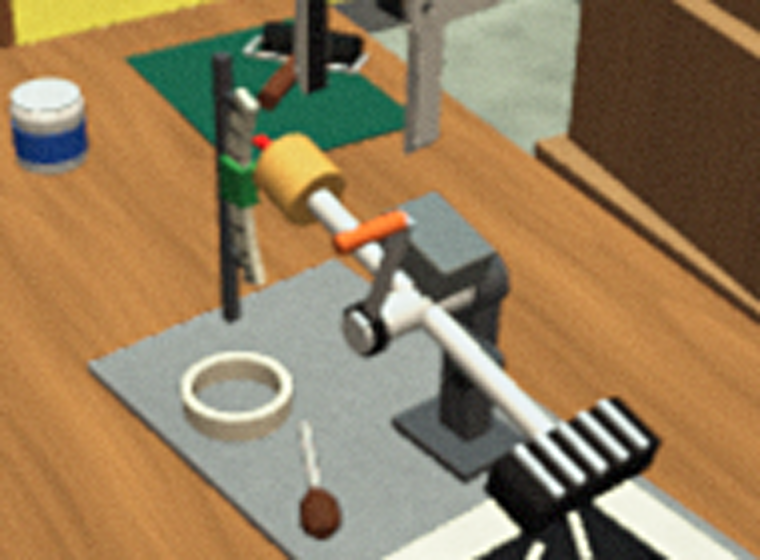

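The gripper is centred over the pin: wrist view pin at (281,220), and the green block is just below the pointer, at scene crop (512,328). I'll descend and pinch it.

Emit:
apply_moves --pt "0.02 0.06 -0.88 0 0 0 94" --pt "0 0 -0.88 0 0 0 94" --pt "0 0 -0.88 0 0 0 94" --pt "0 0 0 0 0 0 40" --pt "0 0 0 0 0 0 10" --pt "0 0 0 0 0 0 10" --pt "0 0 0 0 0 0 10" --pt "0 0 0 0 0 0 10" --pt "0 0 0 0 0 0 10"

```text
time_s: 5.12
tcp_pos: [0.5138, -0.0815, 0.26]
orientation: [-0.075, 0.997, -0.0, 0.0]
wrist_force: [0.4, 0.5, -0.2]
opening: 0.0374
finger_force: 0.0
```

```bash
cat > vis.py <<'E'
import numpy as np, cv2
from scipy.spatial.transform import Rotation as R
from scipy.optimize import minimize_scalar
P=np.array([.5932,-.0308,.165]); yaw=.143
X=np.array([np.cos(yaw),np.sin(yaw),0]);Y=np.array([-np.sin(yaw),np.cos(yaw),0]);Z=np.array([0,0,1.])
def proj(p,w):
    r=np.asarray(p['rotation']);M=(R.from_quat(r).as_matrix() if r.size==4 else r.reshape(3,3))
    c=(w-p['origin'])@M; K=np.asarray(p['intrinsics'])
    return np.stack([K[0,2]+K[0,0]*c[...,0]/-c[...,2],K[1,2]+K[1,1]*-c[...,1]/-c[...,2]],-1)
def beam(x,y,h,th): # beam-frame point -> world; +th raises -y side
    c,s=np.cos(th),np.sin(th)
    return P+np.multiply.outer(x,X)+np.multiply.outer(y*c+h*s,Y)+np.multiply.outer(h*c-y*s,Z)
# patches: x range, y range, height ; per camera
PATCH={'scene':[(-.05,.05,-.20,-.14,.017),(-.012,.012,-.13,-.05,.01),(-.012,.012,.05,.12,.01),(-.02,.02,.12,.18,.024),(-.024,.024,-.03,.03,.077)],
       'side':[(-.06,.06,-.205,-.14,.017),(-.012,.012,-.13,-.05,.01)]}
def tex(p,cam,th):
    g=cv2.GaussianBlur(p['frame'],(0,0),.7).astype(np.float32); out=[]
    for x0,x1,y0,y1,h in PATCH[cam]:
        m=.006  # include a margin so that outline edges count
        xx,yy=np.meshgrid(np.arange(x0-m,x1+m,.002),np.arange(y0-m,y1+m,.002))
        uv=proj(p,beam(xx,yy,h,th)).astype(np.float32)
        out.append(cv2.remap(g,uv[...,0],uv[...,1],cv2.INTER_CUBIC).reshape(-1,3))
    return np.concatenate(out)
def angle(p,cam,ref):
    f=lambda t:np.minimum(np.abs(tex(p,cam,t)-ref),60).mean()
    ts=np.arange(-.29,.33,.02); t0=ts[np.argmin([f(t) for t in ts])]
    r=minimize_scalar(f,bounds=(t0-.025,t0+.025),method='bounded',options={'xatol':2e-4})
    return r.x,r.fun
E
python3 - <<'E'
from cell import arm,cams,nets
from vis import *
s=arm.get_state();print(s['time_s'],s['tcp_pos'],s['opening'],s['finger_force'],s['wrist_force'])
refs={}
for c in ['scene','side']:
    p=cams.get_image(c);refs[c]=tex(p,c,-.25)
    q=cams.get_image(c);print(c,angle(q,c,refs[c]))
    im=np.ascontiguousarray(p['frame'][:,:,::-1])
    hsv=cv2.cvtColor(im,cv2.COLOR_BGR2HSV)
    g=cv2.inRange(hsv,(50,120,50),(75,255,255))
    uv0=proj(p,beam(np.array(0.),np.array(.205),0,.0));print('proj mark0',uv0)
    win=np.zeros_like(g);a,b=uv0.astype(int);win[b-15:b+15,a-12:a+12]=1
    ys,xs=np.nonzero(g*win);print('green',len(xs),xs.mean(),ys.mean())
    for t in [-.1,-.05,.05,.1]:print(t,[proj(p,beam(np.array(0.),np.array(r),0,t)).round(1) for r in (.205,.212)])
    big=cv2.resize(im,None,fx=4,fy=4,interpolation=cv2.INTER_CUBIC)
    for x0,x1,y0,y1,h in PATCH[c]:
        pts=proj(p,beam(np.array([x0,x1,x1,x0]),np.array([y0,y0,y1,y1]),h,-.25))
        cv2.polylines(big,[((pts+.5)*4).astype(np.int32)],True,(255,0,255),1)
    x,y={'scene':(280,235),'side':(305,215)}[c]
    cv2.imwrite(f'pics/ov_{c}.png',big[(y-65)*4:(y+65)*4,(x-75)*4:(x+75)*4])
np.savez('refs.npz',**refs)
a=cv2.imread('pics/ov_scene.png');b=cv2.imread('pics/ov_side.png')
cv2.imwrite('pics/ov.png',cv2.resize(np.hstack([a,b]),(800,347)))
E
```

```text
5.125 [ 0.51382127 -0.08149858  0.25996093] 0.03744457481862589 0.0 [ 0.38288481  0.5384015  -0.18576066]
scene (np.float64(-0.24995978747003994), np.float32(0.5135353))
proj mark0 [317.09704654 248.03798126]
green 11 322.54545454545456 249.8181818181818
-0.1 [array([317.1, 245.1]), array([319. , 245.6])]
-0.05 [array([317.2, 246.6]), array([319. , 247.2])]
0.05 [array([316.9, 249.4]), array([318.7, 250.1])]
0.1 [array([316.5, 250.8]), array([318.3, 251.5])]
side (np.float64(-0.24999259646982308), np.float32(1.1317167))
proj mark0 [262.58529329 192.07489093]
green 88 258.96590909090907 189.82954545454547
-0.1 [array([262.6, 186.8]), array([261.4, 185.7])]
-0.05 [array([262.6, 189.4]), array([261.3, 188.4])]
0.05 [array([262.7, 194.8]), array([261.5, 194. ])]
0.1 [array([262.9, 197.5]), array([261.7, 196.8])]
```

View pics/ov.png

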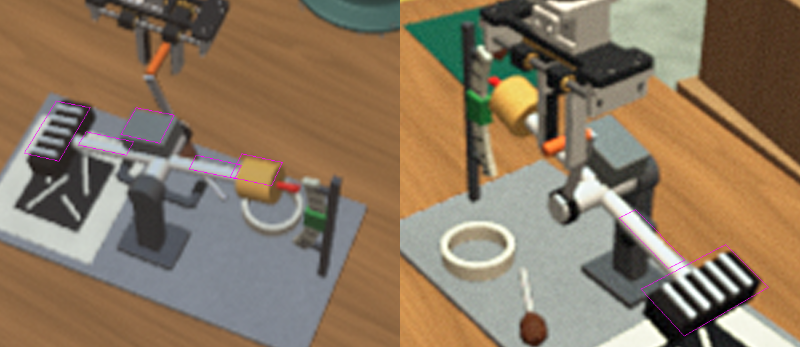

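The overlay fits to about 1 px: lamp at (60,130) left and (705,290) right. The fingers are still closing, so I'll wait for the grip, then improve the green block estimate.

Emit:
apply_moves --pt "0 0 0 0 0 0 10" --pt "0 0 0 0 0 0 10" --pt "0 0 0 0 0 0 10" --pt "0 0 0 0 0 0 10" --pt "0 0 0 0 0 0 10"

```text
time_s: 5.95
tcp_pos: [0.5138, -0.0815, 0.2598]
orientation: [-0.075, 0.997, -0.0, 0.0]
wrist_force: [-0.1, 1.4, 0.1]
opening: 0.013
finger_force: 30.0
```

```bash
python3 - <<'E'
from cell import arm,cams
from vis import *
s=arm.get_state();print(s['time_s'],s['tcp_pos'],s['opening'],s['finger_force'],s['wrist_force'])
refs={};obs=[]
for c in ['scene','side']:
    p=cams.get_image(c);refs[c]=tex(p,c,-.25)
    f=p['frame'].astype(int);r,g,b=f[...,0],f[...,1],f[...,2]
    for nm,m in {'green':(g>r+35)&(g>b+25),'red':(r>g+90)&(r>b+90)&(g<70)}.items():
        u0,v0=proj(p,beam(np.array(0.),np.array(.21),0,0 if nm=='green' else -.25)).astype(int)
        n,l,st,ce=cv2.connectedComponentsWithStats(m.astype(np.uint8))
        k=[i for i in range(1,n) if abs(ce[i][0]-u0)<12 and abs(ce[i][1]-v0)<15 and st[i][4]>4]
        for i in k: print(c,nm,ce[i].round(2),st[i])
        if nm=='green' and k: obs.append((p,max((st[i][4],tuple(ce[i])) for i in k)[1]))
    print(c,'tip proj at rest',proj(p,beam(np.array(0.),np.array(.2),0,-.25)).round(1), 'weight end',proj(p,beam(np.array(0.),np.array(.175),0,-.25)).round(1))
np.savez('refs.npz',**refs)
from scipy.optimize import least_squares
r=least_squares(lambda w:np.concatenate([proj(p,w)-np.array(o) for p,o in obs]),P+.2*Y)
d=r.x-P;print('green xyz local',d@X,d@Y,d[2],'mark',-np.arctan2(d[2],d@Y),'res',r.fun)
E
```

```text
5.95 [ 0.51379184 -0.08148814  0.25981693] 0.012997231889342558 29.999366998672485 [-0.10639757  1.39116332  0.13511101]
scene green [322.65 249.71] [320 247   7   5  17]
scene red [312.31 239.69] [309 238   8   4  16]
scene tip proj at rest [314.9 239.9] weight end [308.4 238.5]
side green [259.29 189.7 ] [255 182  10  15  84]
side red [264.67 179.89] [263 179   4   3   9]
side tip proj at rest [264.3 180.2] weight end [268.9 184.9]
green xyz local -0.00025723696480733915 0.22506874159082743 2.0249505261971112e-05 mark -8.99703133549611e-05 res [-0.31933687  0.16655651 -0.31391317 -0.10017445]
```

```bash
cat > ctl.py <<'E'
import numpy as np, pickle, os
from scipy.optimize import least_squares
I,K,C,CS,L,DT=.032,.10,.012,.006,.12,1/160
LAG=.03; RS=.006
Y=np.array([-np.sin(.143),np.cos(.143),0])
def acc(th,w,a,b,psi,dpsi): return (a*np.sin(th)-b*np.cos(th)-C*w+K*(psi-th)+CS*(dpsi-w))/I
def sim(th,w,a,b,t0,t1,nodes,rng=None,stop=True,rec=False):
    n=max(1,int(round((t1-t0)/DT))); h=(t1-t0)/n; T,S=np.array(nodes).T; out=[]
    ts=t0+h*np.arange(n+1)-LAG; ps=np.interp(ts,T,S)
    for i in range(n):
        w=w+h*acc(th,w,a,b,ps[i],(ps[i+1]-ps[i])/h)
        if rng is not None: w=w+rng.normal(0,.012*np.sqrt(h),w.shape)
        th=th+h*w
        if stop:
            lo=th<-.25; th=np.where(lo,-.25,th); w=np.where(lo,np.maximum(w,0),w)
        if rec: out.append((th,w))
    return out if rec else (th,w)
class Filt:
    def __init__(s,t,psi,N=8000,seed=0):
        s.rng=np.random.default_rng(seed); s.t=t; s.nodes=[(t-1,psi),(t,psi)]
        s.X=np.array([np.full(N,-.25),np.zeros(N),s.rng.uniform(.1245,.1755,N),s.rng.normal(.02,.02,N)])
    def update(s,t,z,rs=RS):
        X=s.X; X[0],X[1]=sim(*X,s.t,t,s.nodes,s.rng); s.t=t
        lw=-.5*((np.asarray(z)[:,None]-X[0])/rs)**2; lw=np.maximum(lw,-12).sum(0); w=np.exp(lw-lw.max()); w/=w.sum()
        ess=1/(w**2).sum(); i=s.rng.choice(len(w),len(w),p=w); X=X[:,i]
        X+=.12*X.std(1)[:,None]*s.rng.normal(size=X.shape); X[0]=np.maximum(X[0],-.25); s.X=X
        return ess
    def est(s): return s.X.mean(1),s.X.std(1)
    def plan(s,goal,v,n_exec,t0,H=20,dmax=.25):
        m,_=s.est(); th,w=sim(*m,s.t,t0,s.nodes); th,w=float(th),float(w); p0=s.nodes[-1][1]
        tt=np.arange(1,H+1)/8; d=goal-th; ref=th+np.sign(d)*np.minimum(abs(d),v*tt)
        full=lambda D:[*s.nodes[-2:],(t0,p0)]+list(zip(t0+tt,p0+np.cumsum(D)))
        def cost(D):
            o=np.array(sim(th,w,m[2],m[3],t0,t0+H/8,full(D),stop=False,rec=True))[19::20]
            k=len(o); return np.concatenate([(o[:,0]-ref[:k])*10,o[:,1]*1.5,[(o[-1,0]-ref[-1])*20,o[-1,1]*15],D*.5])
        r=least_squares(cost,np.zeros(H),bounds=(-dmax,dmax),max_nfev=15)
        o=np.array(sim(th,w,m[2],m[3],t0,t0+n_exec/8,full(r.x),rec=True))[19::20]
        return r.x[:n_exec],o
    def rows(s,D,t0):
        """round to command numbers; append nodes"""
        p=s.nodes[-1][1]; out=[]; s.nodes.append((t0,p)); 
        if not hasattr(s,'pos'): s.pos=np.array([L*np.sin(p),L*np.cos(p)])
        for i,d in enumerate(D):
            p+=d; q=np.array([L*np.sin(p),L*np.cos(p)])-s.pos
            c=np.round(np.array([*(q[0]*Y[:2]),q[1]])/.04,2)
            s.pos=s.pos+np.array([c[:2]@Y[:2],c[2]])*.04
            p=float(np.arctan2(*s.pos)); out.append([*map(float,c),0,0,0,10]); s.nodes.append((t0+(i+1)/8,p))
        return out
E
cat > test.py <<'E'
from ctl import *
import sys
for seed in range(3):
    g=np.random.default_rng(seed); a=g.uniform(.1245,.1755);b=.02+g.uniform(-.03,.03)
    f=Filt(0,-.33);th,w,t=-.25,0.,0.;mode='ramp';tr=[];nl=0;hold=0
    f2=[]
    for k in range(22):
        for _ in range(2):
            f.update(t,[th+g.normal(0,.006)]); th,w=sim(th,w,a,b,t,t+.05,f.nodes);t+=.05;
        m,sd=f.est()
        if mode=='ramp' and m[0]>-.235: mode='go'
        if mode=='ramp': D=np.full(5 if k==0 else 4,.05)
        else: D,_=f.plan(.02,.12,6 if abs(m[0]-.02)<.05 else 4,t)
        f.rows(D,t); t1=t+len(D)/8; o=np.array(sim(th,w,a,b,t,t1,f.nodes,rec=True)); th,w=map(float,o[-1]); t=t1
        tr.append((round(t,2),mode,round(th,3),round(w,3),round(abs(o[:,1]).max(),2),np.round(m[2:],3).tolist(),round(f.nodes[-1][1],2)))
    print(seed,a,b,*tr,sep='\n')
E
time python3 test.py
```

```text
ctl.py:11: RuntimeWarning: invalid value encountered in scalar divide
  w=w+h*acc(th,w,a,b,ps[i],(ps[i+1]-ps[i])/h)
Traceback (most recent call last):
  File "test.py", line 9, in <module>
    f.update(t,[th+g.normal(0,.006)]); th,w=sim(th,w,a,b,t,t+.05,f.nodes);t+=.05;
    ~~~~~~~~^^^^^^^^^^^^^^^^^^^^^^^^^
  File "ctl.py", line 25, in update
    ess=1/(w**2).sum(); i=s.rng.choice(len(w),len(w),p=w); X=X[:,i]
                          ~~~~~~~~~~~~^^^^^^^^^^^^^^^^^^^
  File "numpy/random/_generator.pyx", line 890, in numpy.random._generator.Generator.choice
ValueError: Probabilities contain NaN

real	0m0.867s
user	0m1.368s
sys	0m0.132s
```

Emit:
apply_moves --pt "-0.06 0.44 0.12 0 0 0 10" --pt "-0.04 0.29 0.04 0 0 0 10"

```text
time_s: 6.3
tcp_pos: [0.5098, -0.052, 0.2664]
orientation: [-0.075, 0.997, -0.0, 0.0]
wrist_force: [-0.4, -2.0, 0.8]
opening: 0.0129
finger_force: 30.0
```

```bash
sed -i 's/LAG=.03/LAG=.01/; s/^    n=max(1,int/    if t1-t0<1e-6: return th,w\n    n=max(1,int/' ctl.py; time python3 test.py
```

```text
0
0.15698504605339417
0.006187202825832221
(0.72, 'ramp', -0.25, 0.0, np.float64(0.0), [0.15, 0.02], -0.08)
(1.33, 'ramp', -0.25, 0.0, np.float64(0.0), [0.15, 0.02], 0.12)
(1.93, 'ramp', -0.241, 0.075, np.float64(0.08), [0.15, 0.019], 0.32)
(2.53, 'ramp', -0.098, 0.471, np.float64(0.47), [0.151, 0.026], 0.52)
(3.12, 'go', 0.225, 0.303, np.float64(0.63), [0.151, 0.007], -0.48)
(3.72, 'go', 0.208, -0.102, np.float64(0.15), [0.152, 0.007], 0.03)
(4.32, 'go', 0.14, -0.131, np.float64(0.14), [0.158, 0.006], -0.03)
(4.92, 'go', 0.063, -0.132, np.float64(0.13), [0.159, 0.006], 0.0)
(5.77, 'go', -0.001, -0.033, np.float64(0.13), [0.159, 0.006], 0.05)
(6.62, 'go', 0.011, -0.006, np.float64(0.06), [0.16, 0.006], 0.04)
(7.47, 'go', 0.027, 0.014, np.float64(0.04), [0.161, 0.006], 0.05)
(8.32, 'go', 0.018, 0.004, np.float64(0.04), [0.16, 0.006], 0.06)
(9.17, 'go', 0.037, 0.024, np.float64(0.03), [0.16, 0.006], 0.05)
(10.03, 'go', 0.025, 0.007, np.float64(0.05), [0.159, 0.006], 0.06)
(10.88, 'go', 0.028, 0.005, np.float64(0.01), [0.159, 0.006], 0.05)
(11.73, 'go', 0.017, -0.006, np.float64(0.03), 
[... 2821 characters left out ...]
5, np.float64(0.01), [0.136, 0.008], 0.07)
(10.53, 'go', 0.043, 0.026, np.float64(0.05), [0.136, 0.008], 0.07)
(11.38, 'go', 0.014, -0.009, np.float64(0.09), [0.136, 0.008], 0.08)
(12.23, 'go', 0.008, -0.011, np.float64(0.01), [0.136, 0.008], 0.07)
(13.08, 'go', 0.015, -0.004, np.float64(0.03), [0.135, 0.008], 0.07)
(13.93, 'go', 0.015, -0.006, np.float64(0.01), [0.135, 0.008], 0.07)
(14.78, 'go', 0.029, 0.007, np.float64(0.04), [0.135, 0.008], 0.06)
(15.63, 'go', 0.01, -0.009, np.float64(0.05), [0.135, 0.008], 0.08)
(16.48, 'go', 0.029, 0.009, np.float64(0.05), [0.134, 0.008], 0.06)
(17.33, 'go', 0.02, 0.001, np.float64(0.03), [0.134, 0.008], 0.08)
real	0m32.936s
user	0m33.311s
sys	0m0.200s
```

```bash
cat > look.py <<'E'
import sys,json,pickle,os
from cell import arm,cams
from ctl import *
import vis
refs=np.load('refs.npz')
st=arm.get_state(); q=np.array(st['tcp_pos']); psi_m=np.arcsin((q-vis.P)@vis.Y/L)
if os.path.exists('f.pkl'): f=pickle.load(open('f.pkl','rb'))
else: f=Filt(st['time_s'],float(psi_m))
dt=st['time_s']-f.nodes[-1][0]
pr=sim(*f.X.mean(1),f.t,st['time_s'],f.nodes)[0] if st['time_s']>f.t else -.25
z=[]
for c in ['scene','side']:
    t=arm.get_state()['time_s']; p=cams.get_image(c); a,e=vis.angle(p,c,refs[c]); z.append((round(float(a),4),round(float(e),1)))
    vis.cv2.imwrite(f'pics/raw_{c}_{t:.2f}.png',p['frame'][:,:,::-1])
    f.update(t,[a],.008 if c=='scene' else .006)
t=arm.get_state()['time_s']; m,sd=f.est()
print('t',round(t,3),'late',round(dt,3),'psi',round(psi_m,3),round(f.nodes[-1][1],3),'dz',round(q[2]+.019-.165-L*np.cos(psi_m),4),'F',np.round(st['wrist_force'],1))
print('meas',z,'pred',round(float(pr),4),'est',m.round(4),sd.round(4))
mode=sys.argv[1]
if mode=='ramp': D=np.full(int(sys.argv[3]),float(sys.argv[2]))
elif mode=='go':
    D,o=f.plan(float(sys.argv[2]),float(sys.argv[3]),int(sys.argv[4]),t); print('plan th',o[:,0].round(3),'w',o[:,1].round(3))
if mode!='none': print(json.dumps(f.rows(D,t)))
print('psi end',round(f.nodes[-1][1],3))
pickle.dump(f,open('f.pkl','wb'))
E
python3 look.py ramp .04 4
```

```text
t 6.4 late 0.0 psi -0.076 -0.076 dz 0.0008 F [-0.4 -2.   0.8]
meas [(-0.25, 0.7), (-0.25, 1.7)] pred -0.25 est [-0.25    0.0004  0.15    0.0196] [0.0001 0.003  0.0151 0.0203]
[[-0.02, 0.12, 0.01, 0, 0, 0, 10], [-0.02, 0.12, -0.0, 0, 0, 0, 10], [-0.02, 0.12, -0.0, 0, 0, 0, 10], [-0.02, 0.12, -0.01, 0, 0, 0, 10]]
psi end 0.086
```

Emit:
apply_moves --pt "-0.02 0.12 0.01 0 0 0 10" --pt "-0.02 0.12 0 0 0 0 10" --pt "-0.02 0.12 0 0 0 0 10" --pt "-0.02 0.12 -0.01 0 0 0 10"

```text
time_s: 6.9
tcp_pos: [0.5069, -0.0329, 0.2664]
orientation: [-0.075, 0.997, -0.0, 0.0]
wrist_force: [1.5, -1.5, 7.3]
opening: 0.013
finger_force: 30.0
```

```bash
python3 look.py ramp .03 4
```

```text
t 7.0 late 0.0 psi 0.086 0.086 dz 0.0008 F [ 1.5 -1.5  7.3]
meas [(-0.25, 0.7), (-0.25, 1.9)] pred -0.25 est [-0.2498  0.0015  0.1509  0.0224] [0.0009 0.0075 0.0154 0.018 ]
[[-0.01, 0.09, -0.01, 0, 0, 0, 10], [-0.01, 0.09, -0.01, 0, 0, 0, 10], [-0.01, 0.09, -0.02, 0, 0, 0, 10], [-0.01, 0.09, -0.02, 0, 0, 0, 10]]
psi end 0.209
```

Emit:
apply_moves --pt "-0.01 0.09 -0.01 0 0 0 10" --pt "-0.01 0.09 -0.01 0 0 0 10" --pt "-0.01 0.09 -0.02 0 0 0 10" --pt "-0.01 0.09 -0.02 0 0 0 10"

```text
time_s: 7.5
tcp_pos: [0.5048, -0.0185, 0.2637]
orientation: [-0.075, 0.997, -0.0, -0.0]
wrist_force: [0.2, -1.2, 5.4]
opening: 0.0133
finger_force: 30.0
```

```bash
python3 look.py ramp .03 4
```

```text
t 7.6 late 0.0 psi 0.208 0.209 dz 0.0003 F [ 0.2 -1.2  5.4]
meas [(-0.25, 0.7), (-0.25, 2.2)] pred -0.25 est [-0.2496  0.0026  0.1515  0.027 ] [0.0012 0.0092 0.0156 0.016 ]
[[-0.01, 0.09, -0.02, 0, 0, 0, 10], [-0.01, 0.09, -0.02, 0, 0, 0, 10], [-0.01, 0.09, -0.03, 0, 0, 0, 10], [-0.01, 0.09, -0.03, 0, 0, 0, 10]]
psi end 0.334
```

Emit:
apply_moves --pt "-0.01 0.09 -0.02 0 0 0 10" --pt "-0.01 0.09 -0.02 0 0 0 10" --pt "-0.01 0.09 -0.03 0 0 0 10" --pt "-0.01 0.09 -0.03 0 0 0 10"

```text
time_s: 8.1
tcp_pos: [0.503, -0.0041, 0.2595]
orientation: [-0.075, 0.997, -0.0, -0.0]
wrist_force: [-3.0, -2.4, 0.4]
opening: 0.0132
finger_force: 30.0
```

```bash
cp f.pkl f_bak.pkl; python3 look.py ramp .03 4
```

```text
t 8.2 late 0.0 psi 0.333 0.334 dz 0.0002 F [-3.  -2.4  0.4]
meas [(-0.2294, 2.9), (-0.2226, 6.7)] pred -0.25 est [-0.2238  0.1223  0.1497  0.0096] [0.0055 0.0198 0.0158 0.0044]
[[-0.01, 0.08, -0.03, 0, 0, 0, 10], [-0.01, 0.08, -0.03, 0, 0, 0, 10], [-0.01, 0.08, -0.03, 0, 0, 0, 10], [-0.01, 0.08, -0.04, 0, 0, 0, 10]]
psi end 0.45
```

```bash
cat > replan.py <<'E'
import pickle,json,sys
from ctl import *
f=pickle.load(open('f.pkl','rb')); n=int(sys.argv[1])
t=f.nodes[-n-1][0]; f.nodes=f.nodes[:-n-1]; p=f.nodes[-1][1]; f.pos=np.array([L*np.sin(p),L*np.cos(p)])
D,o=f.plan(float(sys.argv[2]),float(sys.argv[3]),int(sys.argv[4]),t); print(t,f.t,p,'plan th',o[:,0].round(3),'w',o[:,1].round(3))
print(json.dumps(f.rows(D,t)),f.nodes[-1][1]); pickle.dump(f,open('f.pkl','wb'))
E
python3 replan.py 4 .02 .12 4
```

```text
8.2 8.15 0.3340159500314836 plan th [-0.2   -0.185 -0.171 -0.157] w [0.13  0.114 0.111 0.114]
[[0.07, -0.47, 0.12, 0, 0, 0, 10], [-0.0, 0.0, 0.0, 0, 0, 0, 10], [-0.01, 0.07, -0.01, 0, 0, 0, 10], [-0.0, 0.02, -0.0, 0, 0, 0, 10]] 0.20066153078636118
```

Emit:
apply_moves --pt "0.07 -0.47 0.12 0 0 0 10" --pt "0 0 0 0 0 0 10" --pt "-0.01 0.07 -0.01 0 0 0 10" --pt "0 0.02 0 0 0 0 10"

```text
time_s: 8.7
tcp_pos: [0.5054, -0.019, 0.2639]
orientation: [-0.075, 0.997, -0.0, -0.0]
wrist_force: [-4.8, -2.6, -0.0]
opening: 0.013
finger_force: 30.0
```

```bash
python3 look.py go .02 .12 4
```

```text
t 8.8 late 0.0 psi 0.203 0.201 dz 0.0004 F [-4.8 -2.6 -0. ]
meas [(-0.1566, 6.7), (-0.1499, 9.5)] pred -0.1574 est [-0.15    0.1166  0.1505  0.0092] [0.005  0.0197 0.0159 0.0038]
plan th [-0.129 -0.114 -0.099 -0.084] w [0.12 0.12 0.12 0.12]
[[0.01, -0.05, 0.01, 0, 0, 0, 10], [0.0, -0.03, 0.0, 0, 0, 0, 10], [0.0, -0.02, 0.0, 0, 0, 0, 10], [0.0, -0.02, 0.01, 0, 0, 0, 10]]
psi end 0.16
```

Emit:
apply_moves --pt "0.01 -0.05 0.01 0 0 0 10" --pt "0 -0.03 0 0 0 0 10" --pt "0 -0.02 0 0 0 0 10" --pt "0 -0.02 0.01 0 0 0 10"

```text
time_s: 9.3
tcp_pos: [0.5061, -0.0237, 0.2648]
orientation: [-0.075, 0.997, 0.0, -0.0]
wrist_force: [-2.0, 0.8, -1.9]
opening: 0.0133
finger_force: 30.0
```

```bash
python3 look.py go .02 .10 4
```

```text
t 9.4 late 0.0 psi 0.163 0.16 dz 0.0004 F [-2.   0.8 -1.9]
meas [(-0.1041, 9.2), (-0.0987, 11.3)] pred -0.0838 est [-0.0985  0.0747  0.1416  0.0121] [0.0049 0.0197 0.0141 0.0027]
plan th [-0.085 -0.072 -0.059 -0.045] w [0.092 0.107 0.108 0.104]
[[-0.03, 0.22, -0.05, 0, 0, 0, 10], [0.01, -0.1, 0.03, 0, 0, 0, 10], [0.01, -0.1, 0.01, 0, 0, 0, 10], [0.01, -0.04, 0.01, 0, 0, 0, 10]]
psi end 0.154
```

Emit:
apply_moves --pt "-0.03 0.22 -0.05 0 0 0 10" --pt "0.01 -0.1 0.03 0 0 0 10" --pt "0.01 -0.1 0.01 0 0 0 10" --pt "0.01 -0.04 0.01 0 0 0 10"

```text
time_s: 9.9
tcp_pos: [0.5063, -0.0254, 0.2651]
orientation: [-0.075, 0.997, 0.0, 0.0]
wrist_force: [-1.1, 1.8, -3.8]
opening: 0.0133
finger_force: 30.0
```

```bash
python3 look.py go .02 .10 4
```

```text
t 10.0 late 0.0 psi 0.149 0.154 dz 0.0004 F [-1.1  1.8 -3.8]
meas [(-0.0623, 10.6), (-0.0563, 13.2)] pred -0.0448 est [-0.0566  0.0698  0.1345  0.0139] [0.0049 0.0155 0.01   0.0014]
plan th [-0.044 -0.031 -0.017 -0.005] w [0.091 0.107 0.106 0.093]
[[-0.04, 0.26, -0.05, 0, 0, 0, 10], [0.02, -0.12, 0.02, 0, 0, 0, 10], [0.02, -0.13, 0.03, 0, 0, 0, 10], [0.01, -0.09, 0.01, 0, 0, 0, 10]]
psi end 0.126
```

Emit:
apply_moves --pt "-0.04 0.26 -0.05 0 0 0 10" --pt "0.02 -0.12 0.02 0 0 0 10" --pt "0.02 -0.13 0.03 0 0 0 10" --pt "0.01 -0.09 0.01 0 0 0 10"

```text
time_s: 10.5
tcp_pos: [0.5068, -0.0287, 0.2658]
orientation: [-0.075, 0.997, 0.0, 0.0]
wrist_force: [-1.9, 3.3, 7.4]
opening: 0.0132
finger_force: 30.0
```

```bash
python3 look.py go .02 .08 4; python3 - <<'E'
import cv2,glob,numpy as np
a=[]
for c,(x,y) in {'scene':(318,245),'side':(265,190)}.items():
    f=sorted(glob.glob(f'pics/raw_{c}_1*.png'))[-1];print(f)
    a.append(cv2.resize(cv2.imread(f)[y-25:y+25,x-25:x+25],(400,400),interpolation=cv2.INTER_CUBIC))
cv2.imwrite('pics/m1.png',np.hstack(a))
E
```

```text
t 10.6 late 0.0 psi 0.12 0.126 dz 0.0007 F [-1.9  3.3  7.4]
meas [(-0.0182, 11.6), (-0.0117, 14.4)] pred -0.0052 est [-0.0121  0.066   0.1304  0.0147] [0.0047 0.0136 0.008  0.0009]
plan th [-0.001  0.007  0.013  0.017] w [0.065 0.062 0.043 0.022]
[[-0.02, 0.16, -0.02, 0, 0, 0, 10], [0.02, -0.11, 0.01, 0, 0, 0, 10], [0.02, -0.12, 0.02, 0, 0, 0, 10], [0.0, -0.02, 0.0, 0, 0, 0, 10]]
psi end 0.096
pics/raw_scene_10.50.png
pics/raw_side_10.55.png
```

View pics/m1.png

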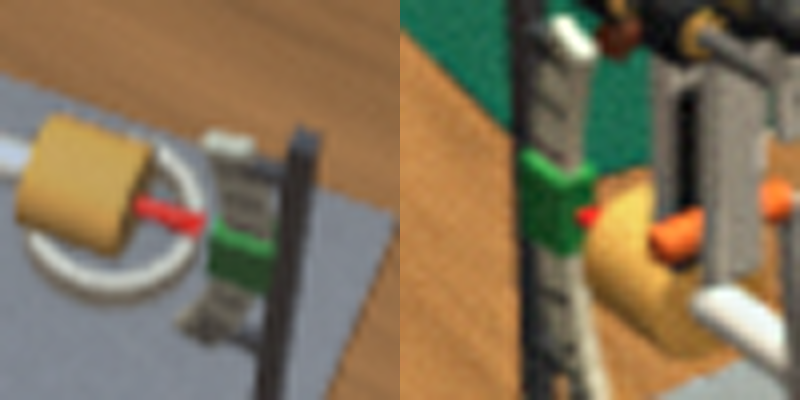

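The pointer tip is at (203,222) on the left and about (581,215) on the right. The block outline is centred near (241,254) and (560,203). I'll triangulate both.

```bash
python3 - <<'E'
from cell import cams
from vis import *
from scipy.optimize import least_squares
ps=[cams.get_image(c) for c in ('scene','side')]
def tri(o): 
    r=least_squares(lambda w:np.concatenate([proj(p,w)-np.array(q) for p,q in zip(ps,o)]),P+.2*Y);d=r.x-P
    return (d@X).round(4),(d@Y).round(4),d[2].round(4),'ang',-np.arctan2(d[2],d@Y).round(4),r.fun.round(2)
def fit(o): # in-plane x=0, r=.2..
    r=least_squares(lambda v:np.concatenate([proj(p,beam(np.array(0.),np.array(v[0]),0,v[1]))-np.array(q) for p,q in zip(ps,o)]),[.21,0]);return r.x.round(4),r.fun.round(2)
G=[(322.6,251.2),(259.5,189.9)];T=[(317.9,247.2),(261.6,190.9)]
for n,o in (('green',G),('tip',T)): print(n,tri(o),fit(o))
E
grep -n "" /dev/null; python3 -c "
import pickle;f=pickle.load(open('f.pkl','rb'));print(f.nodes[-5:])"
```

```text
green (np.float64(0.003), np.float64(0.2272), np.float64(-0.0032), 'ang', np.float64(0.0141), array([-0.08,  0.04, -0.08, -0.03])) (array([0.2264, 0.0146]), array([-0.02, -0.69, -0.67,  0.38]))
tip (np.float64(-0.0022), np.float64(0.2072), np.float64(0.0042), 'ang', np.float64(-0.0202), array([ 0.03, -0.02,  0.03,  0.01])) (array([ 0.2079, -0.0203]), array([-0.01,  0.51,  0.45, -0.29]))
[(10.6, 0.1264953916472412), (10.725, 0.1806175262624911), (10.85, 0.1433100280832989), (10.975, 0.1022181982522012), (11.1, 0.09564938371289773)]
```

```bash
sed -i 's/^t=f.nodes\[-n-1\]\[0\];/t=f.nodes[-n-1][0]+(float(sys.argv[5]) if len(sys.argv)>5 else 0);/' replan.py; python3 replan.py 4 .02 .08 4 .1; python3 -c "from cell import arm;print(arm.get_state()['time_s'])"
```

```text
10.7 10.55 0.1264953916472412 plan th [0.003 0.01  0.015 0.018] w [0.056 0.052 0.034 0.016]
[[-0.02, 0.16, -0.02, 0, 0, 0, 10], [0.02, -0.13, 0.02, 0, 0, 0, 10], [0.01, -0.1, 0.01, 0, 0, 0, 10], [-0.0, 0.0, -0.0, 0, 0, 0, 10]] 0.10270539095693278
10.7
```

Emit:
apply_moves --pt "-0.02 0.16 -0.02 0 0 0 10" --pt "0.02 -0.13 0.02 0 0 0 10" --pt "0.01 -0.1 0.01 0 0 0 10" --pt "0 0 0 0 0 0 10"

```text
time_s: 11.2
tcp_pos: [0.5071, -0.0309, 0.2659]
orientation: [-0.075, 0.997, 0.0, 0.0]
wrist_force: [-0.9, 1.9, 4.6]
opening: 0.0131
finger_force: 30.0
```

```bash
python3 look.py go .02 .08 5
```

```text
t 11.3 late 0.0 psi 0.101 0.103 dz 0.0005 F [-0.9  1.9  4.6]
meas [(0.0044, 12.0), (0.0077, 15.3)] pred 0.0185 est [ 0.0074 -0.0089  0.1277  0.0152] [0.0046 0.0117 0.0067 0.0005]
plan th [0.006 0.011 0.016 0.019 0.02 ] w [0.022 0.042 0.031 0.015 0.004]
[[-0.07, 0.5, -0.1, 0, 0, 0, 10], [0.04, -0.25, 0.06, 0, 0, 0, 10], [0.03, -0.2, 0.03, 0, 0, 0, 10], [0.0, -0.03, 0.01, 0, 0, 0, 10], [-0.01, 0.04, -0.01, 0, 0, 0, 10]]
psi end 0.123
```

Emit:
apply_moves --pt "-0.07 0.5 -0.1 0 0 0 10" --pt "0.04 -0.25 0.06 0 0 0 10" --pt "0.03 -0.2 0.03 0 0 0 10" --pt "0 -0.03 0.01 0 0 0 10" --pt "-0.01 0.04 -0.01 0 0 0 10"

```text
time_s: 11.92
tcp_pos: [0.5067, -0.029, 0.2653]
orientation: [-0.074, 0.997, -0.0, 0.0]
wrist_force: [2.7, -0.1, -1.1]
opening: 0.0133
finger_force: 30.0
```

```bash
python3 look.py go .02 .08 5
```

```text
t 12.025 late 0.0 psi 0.118 0.123 dz 0.0001 F [ 2.7 -0.1 -1.1]
meas [(0.0136, 12.1), (0.0174, 15.9)] pred 0.0197 est [ 0.0163 -0.0049  0.127   0.0153] [0.0048 0.0108 0.0062 0.0004]
plan th [0.015 0.017 0.019 0.02  0.02 ] w [0.006 0.014 0.011 0.005 0.002]
[[-0.03, 0.21, -0.03, 0, 0, 0, 10], [0.01, -0.09, 0.01, 0, 0, 0, 10], [0.01, -0.07, 0.02, 0, 0, 0, 10], [0.0, -0.01, -0.0, 0, 0, 0, 10], [-0.0, 0.01, -0.01, 0, 0, 0, 10]]
psi end 0.141
```

Emit:
apply_moves --pt "-0.03 0.21 -0.03 0 0 0 10" --pt "0.01 -0.09 0.01 0 0 0 10" --pt "0.01 -0.07 0.02 0 0 0 10" --pt "0 -0.01 0 0 0 0 10" --pt "0 0.01 -0.01 0 0 0 10"

```text
time_s: 12.65
tcp_pos: [0.5064, -0.0267, 0.2652]
orientation: [-0.075, 0.997, 0.0, 0.0]
wrist_force: [2.7, 2.2, 0.6]
opening: 0.0132
finger_force: 30.0
```

```bash
python3 look.py go .02 .08 5
```

```text
t 12.75 late 0.0 psi 0.137 0.141 dz 0.0003 F [2.7 2.2 0.6]
meas [(0.0148, 12.2), (0.0184, 15.9)] pred 0.0198 est [ 0.0173 -0.0025  0.1262  0.0153] [0.0046 0.0096 0.0059 0.0003]
plan th [0.017 0.018 0.019 0.02  0.02 ] w [0.005 0.009 0.007 0.003 0.001]
[[-0.02, 0.11, -0.01, 0, 0, 0, 10], [0.01, -0.06, 0.01, 0, 0, 0, 10], [0.01, -0.04, 0.0, 0, 0, 0, 10], [0.0, -0.01, 0.0, 0, 0, 0, 10], [-0.0, 0.01, 0.0, 0, 0, 0, 10]]
psi end 0.144
```

Stable at the mark. I'll continue the hold with the 5-row cycle.

Emit:
apply_moves --pt "-0.02 0.11 -0.01 0 0 0 10" --pt "0.01 -0.06 0.01 0 0 0 10" --pt "0.01 -0.04 0 0 0 0 10" --pt "0 -0.01 0 0 0 0 10" --pt "0 0.01 0 0 0 0 10"

```text
time_s: 13.38
tcp_pos: [0.5063, -0.0263, 0.2651]
orientation: [-0.075, 0.997, 0.0, 0.0]
wrist_force: [4.6, 2.2, -0.8]
opening: 0.0129
finger_force: 30.0
```

```bash
python3 look.py go .02 .08 6
```

```text
t 13.475 late 0.0 psi 0.141 0.144 dz 0.0003 F [ 4.6  2.2 -0.8]
meas [(0.0159, 12.3), (0.0189, 15.9)] pred 0.0204 est [ 0.0181 -0.0013  0.1257  0.0154] [0.0046 0.0096 0.0056 0.0002]
plan th [0.018 0.019 0.019 0.02  0.02  0.02 ] w [0.004 0.006 0.004 0.002 0.001 0.   ]
[[-0.01, 0.07, -0.01, 0, 0, 0, 10], [0.01, -0.04, 0.01, 0, 0, 0, 10], [0.0, -0.03, 0.0, 0, 0, 0, 10], [0.0, -0.0, 0.0, 0, 0, 0, 10], [-0.0, 0.01, 0.0, 0, 0, 0, 10], [-0.0, 0.01, 0.0, 0, 0, 0, 10]]
psi end 0.15
```

Emit:
apply_moves --pt "-0.01 0.07 -0.01 0 0 0 10" --pt "0.01 -0.04 0.01 0 0 0 10" --pt "0 -0.03 0 0 0 0 10" --pt "0 0 0 0 0 0 10" --pt "0 0.01 0 0 0 0 10" --pt "0 0.01 0 0 0 0 10"

```text
time_s: 14.22
tcp_pos: [0.5062, -0.0256, 0.2651]
orientation: [-0.075, 0.997, -0.0, 0.0]
wrist_force: [5.3, 1.4, -1.8]
opening: 0.0131
finger_force: 30.0
```

```bash
python3 look.py go .02 .08 6
```

```text
t 14.325 late 0.0 psi 0.146 0.15 dz 0.0003 F [ 5.3  1.4 -1.8]
meas [(0.0147, 12.2), (0.0186, 15.8)] pred 0.0201 est [ 0.0177 -0.001   0.1255  0.0154] [0.0047 0.0092 0.0054 0.0002]
plan th [0.018 0.019 0.019 0.02  0.02  0.02 ] w [0.005 0.007 0.005 0.002 0.001 0.   ]
[[-0.01, 0.05, -0.01, 0, 0, 0, 10], [0.01, -0.04, 0.01, 0, 0, 0, 10], [0.0, -0.03, 0.0, 0, 0, 0, 10], [0.0, -0.0, 0.0, 0, 0, 0, 10], [-0.0, 0.01, 0.0, 0, 0, 0, 10], [-0.0, 0.01, 0.0, 0, 0, 0, 10]]
psi end 0.15
```

Emit:
apply_moves --pt "-0.01 0.05 -0.01 0 0 0 10" --pt "0.01 -0.04 0.01 0 0 0 10" --pt "0 -0.03 0 0 0 0 10" --pt "0 0 0 0 0 0 10" --pt "0 0.01 0 0 0 0 10" --pt "0 0.01 0 0 0 0 10"

```text
time_s: 15.08
tcp_pos: [0.5062, -0.0256, 0.265]
orientation: [-0.075, 0.997, -0.0, 0.0]
wrist_force: [4.5, 1.3, -1.9]
opening: 0.0128
finger_force: 30.0
```

```bash
python3 look.py go .02 .08 6; python3 - <<'E'
import cv2,glob,numpy as np
a=[]
for c,(x,y) in {'scene':(318,245),'side':(265,190)}.items():
    f=sorted(glob.glob(f'pics/raw_{c}_1*.png'))[-1]
    a.append(cv2.resize(cv2.imread(f)[y-25:y+25,x-25:x+25],(400,400),interpolation=cv2.INTER_CUBIC))
cv2.imwrite('pics/m2.png',np.hstack(a))
E
```

```text
t 15.175 late 0.0 psi 0.147 0.15 dz 0.0003 F [ 4.5  1.3 -1.9]
meas [(0.0157, 12.2), (0.019, 16.0)] pred 0.0205 est [ 1.810e-02 -1.000e-04  1.255e-01  1.540e-02] [0.0047 0.009  0.0053 0.0002]
plan th [0.018 0.019 0.02  0.02  0.02  0.02 ] w [0.004 0.005 0.004 0.002 0.    0.   ]
[[-0.01, 0.04, -0.01, 0, 0, 0, 10], [0.0, -0.03, 0.01, 0, 0, 0, 10], [0.0, -0.02, 0.0, 0, 0, 0, 10], [-0.0, 0.0, 0.0, 0, 0, 0, 10], [-0.0, 0.01, 0.0, 0, 0, 0, 10], [-0.0, 0.0, -0.0, 0, 0, 0, 10]]
psi end 0.151
```

View pics/m2.png

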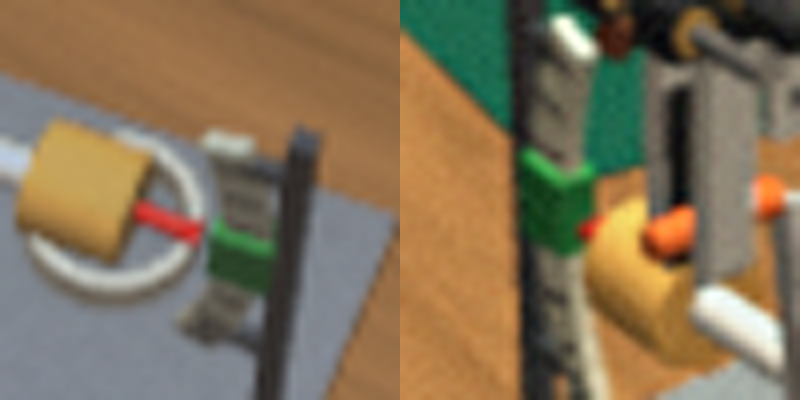

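The pointer sits against the block's inner face in both views, at (201,232) and (582,231), within a few mm of the middle. I'll keep holding for margin.

Emit:
apply_moves --pt "-0.01 0.04 -0.01 0 0 0 10" --pt "0 -0.03 0.01 0 0 0 10" --pt "0 -0.02 0 0 0 0 10" --pt "0 0 0 0 0 0 10" --pt "0 0.01 0 0 0 0 10" --pt "0 0 0 0 0 0 10"

```text
time_s: 15.92
tcp_pos: [0.5061, -0.0255, 0.265]
orientation: [-0.075, 0.997, -0.0, 0.0]
wrist_force: [8.8, 1.5, -4.0]
opening: 0.0129
finger_force: 30.0
```

```bash
python3 look.py go .013 .05 6
```

```text
t 16.025 late 0.0 psi 0.148 0.151 dz 0.0003 F [ 8.8  1.5 -4. ]
meas [(0.0165, 12.2), (0.021, 16.1)] pred 0.022 est [0.0198 0.0034 0.1252 0.0154] [0.0046 0.0091 0.0054 0.0002]
plan th [0.02  0.017 0.015 0.014 0.013 0.013] w [-0.014 -0.021 -0.014 -0.006 -0.002 -0.   ]
[[0.02, -0.17, 0.02, 0, 0, 0, 10], [-0.02, 0.13, -0.01, 0, 0, 0, 10], [-0.01, 0.08, -0.02, 0, 0, 0, 10], [-0.0, 0.01, 0.0, 0, 0, 0, 10], [0.0, -0.02, 0.01, 0, 0, 0, 10], [0.0, -0.02, -0.0, 0, 0, 0, 10]]
psi end 0.155
```

Emit:
apply_moves --pt "0.02 -0.17 0.02 0 0 0 10" --pt "-0.02 0.13 -0.01 0 0 0 10" --pt "-0.01 0.08 -0.02 0 0 0 10" --pt "0 0.01 0 0 0 0 10" --pt "0 -0.02 0.01 0 0 0 10" --pt "0 -0.02 0 0 0 0 10"

```text
time_s: 16.77
tcp_pos: [0.506, -0.0257, 0.2653]
orientation: [-0.075, 0.997, -0.0, 0.001]
wrist_force: [9.8, -1.2, -1.9]
opening: 0.0126
finger_force: 30.0
```

```bash
python3 look.py go .013 .05 6
```

```text
t 16.875 late 0.0 psi 0.146 0.155 dz 0.0006 F [ 9.8 -1.2 -1.9]
meas [(0.0069, 12.2), (0.0103, 15.8)] pred 0.0123 est [ 0.0094 -0.0039  0.125   0.0154] [0.0046 0.0089 0.0053 0.0002]
plan th [0.009 0.011 0.012 0.013 0.013 0.013] w [0.008 0.012 0.008 0.003 0.001 0.   ]
[[-0.01, 0.09, -0.02, 0, 0, 0, 10], [0.01, -0.08, 0.02, 0, 0, 0, 10], [0.01, -0.05, 0.0, 0, 0, 0, 10], [0.0, -0.0, 0.0, 0, 0, 0, 10], [-0.0, 0.01, 0.0, 0, 0, 0, 10], [-0.0, 0.01, 0.0, 0, 0, 0, 10]]
psi end 0.148
```

Emit:
apply_moves --pt "-0.01 0.09 -0.02 0 0 0 10" --pt "0.01 -0.08 0.02 0 0 0 10" --pt "0.01 -0.05 0 0 0 0 10" --pt "0 0 0 0 0 0 10" --pt "0 0.01 0 0 0 0 10" --pt "0 0.01 0 0 0 0 10"

```text
time_s: 17.62
tcp_pos: [0.5061, -0.0261, 0.2652]
orientation: [-0.075, 0.997, -0.0, 0.0]
wrist_force: [7.4, 2.4, -0.4]
opening: 0.0133
finger_force: 30.0
```

```bash
python3 - <<'E'
s=open('look.py').read()
s=s.replace("pr=sim(","""e=float(psi_m)-f.nodes[-1][1]
if hasattr(f,'pos'):
    k=sum(1 for n in f.nodes if n[0]>f.t+.06)
    f.nodes=f.nodes[:-k]+[(n[0],n[1]+e*(i+1)/k) for i,n in enumerate(f.nodes[-k:])]
    f.pos=np.array([L*np.sin(psi_m),L*np.cos(psi_m)])
    f.X[3]+=f.rng.normal(0,.0006,f.X.shape[1])
pr=sim(""",1)
s=s.replace("round(f.nodes[-1][1],3),'dz'","'err',round(e,4),'dz'")
open('look.py','w').write(s)
E
python3 look.py go .013 .05 6
```

```text
t 17.725 late 0.0 psi 0.143 err 15.6543 dz 0.0004 F [ 7.4  2.4 -0.4]
meas [(0.0009, 11.9), (0.0045, 15.7)] pred 0.0109 est [ 0.0038 -0.0168  0.1246  0.0156] [0.0047 0.0117 0.0053 0.0005]
plan th [0.002 0.006 0.01  0.012 0.013 0.013] w [0.016 0.033 0.025 0.011 0.003 0.   ]
[[-0.05, 0.34, -0.07, 0, 0, 0, 10], [0.03, -0.21, 0.05, 0, 0, 0, 10], [0.02, -0.16, 0.02, 0, 0, 0, 10], [0.0, -0.02, 0.01, 0, 0, 0, 10], [-0.01, 0.04, -0.01, 0, 0, 0, 10], [-0.0, 0.03, -0.0, 0, 0, 0, 10]]
psi end 0.15
```

Emit:
apply_moves --pt "-0.05 0.34 -0.07 0 0 0 10" --pt "0.03 -0.21 0.05 0 0 0 10" --pt "0.02 -0.16 0.02 0 0 0 10" --pt "0 -0.02 0.01 0 0 0 10" --pt "-0.01 0.04 -0.01 0 0 0 10" --pt "0 0.03 0 0 0 0 10"

```text
time_s: 18.48
tcp_pos: [0.5058, -0.0252, 0.2651]
orientation: [-0.075, 0.997, -0.0, 0.0]
wrist_force: [7.5, 1.7, -2.0]
opening: 0.0134
finger_force: 30.0
```

```bash
sed -i 's/a,e=vis.angle/a,er=vis.angle/; s/round(float(e),1)/round(float(er),1)/' look.py; python3 look.py go -.24 .09 5
```

```text
t 18.575 late 0.0 psi 0.15 err 0.0003 dz 0.0005 F [ 7.5  1.7 -2. ]
meas [(0.0159, 12.2), (0.021, 16.0)] pred 0.0137 est [0.019  0.0111 0.1242 0.0155] [0.0049 0.0123 0.0057 0.0006]
plan th [ 0.017  0.005 -0.01  -0.024 -0.037] w [-0.066 -0.116 -0.118 -0.105 -0.094]
[[0.1, -0.7, 0.02, 0, 0, 0, 10], [-0.05, 0.35, 0.01, 0, 0, 0, 10], [-0.05, 0.32, -0.03, 0, 0, 0, 10], [-0.01, 0.1, -0.01, 0, 0, 0, 10], [0.0, -0.02, 0.0, 0, 0, 0, 10]]
psi end 0.168
```

The exposure has lasted about 7 s, so I'll lower now.

Emit:
apply_moves --pt "0.1 -0.7 0.02 0 0 0 10" --pt "-0.05 0.35 0.01 0 0 0 10" --pt "-0.05 0.32 -0.03 0 0 0 10" --pt "-0.01 0.1 -0.01 0 0 0 10" --pt "0 -0.02 0 0 0 0 10"

```text
time_s: 19.2
tcp_pos: [0.5049, -0.023, 0.2647]
orientation: [-0.075, 0.997, -0.0, -0.0]
wrist_force: [1.9, -0.3, 2.5]
opening: 0.0132
finger_force: 30.0
```

```bash
python3 look.py go -.24 .09 5
```

```text
t 19.3 late 0.0 psi 0.17 err 0.0025 dz 0.0004 F [ 1.9 -0.3  2.5]
meas [(-0.0355, 11.1), (-0.0362, 13.9)] pred -0.0361 est [-0.038  -0.0849  0.1241  0.0154] [0.0048 0.0128 0.0055 0.0006]
plan th [-0.052 -0.064 -0.075 -0.087 -0.098] w [-0.087 -0.092 -0.093 -0.092 -0.091]
[[0.02, -0.12, 0.02, 0, 0, 0, 10], [-0.0, 0.03, -0.01, 0, 0, 0, 10], [-0.01, 0.04, -0.0, 0, 0, 0, 10], [-0.0, 0.02, -0.0, 0, 0, 0, 10], [-0.0, 0.01, -0.01, 0, 0, 0, 10]]
psi end 0.163
```

Emit:
apply_moves --pt "0.02 -0.12 0.02 0 0 0 10" --pt "0 0.03 -0.01 0 0 0 10" --pt "-0.01 0.04 0 0 0 0 10" --pt "0 0.02 0 0 0 0 10" --pt "0 0.01 -0.01 0 0 0 10"

```text
time_s: 19.92
tcp_pos: [0.5052, -0.0241, 0.2648]
orientation: [-0.075, 0.997, -0.0, -0.0]
wrist_force: [-3.9, 0.1, 11.4]
opening: 0.0133
finger_force: 30.0
```

```bash
python3 look.py go -.24 .08 5
```

```text
t 20.025 late 0.0 psi 0.161 err -0.0024 dz 0.0003 F [-3.9  0.1 11.4]
meas [(-0.0997, 9.3), (-0.1016, 11.4)] pred -0.0991 est [-0.1027 -0.0914  0.124   0.0153] [0.0047 0.014  0.0052 0.0006]
plan th [-0.118 -0.128 -0.138 -0.147 -0.157] w [-0.083 -0.077 -0.077 -0.078 -0.079]
[[-0.01, 0.09, -0.02, 0, 0, 0, 10], [0.0, -0.03, 0.01, 0, 0, 0, 10], [0.0, -0.03, 0.0, 0, 0, 0, 10], [0.0, -0.0, 0.01, 0, 0, 0, 10], [-0.0, 0.01, -0.01, 0, 0, 0, 10]]
psi end 0.175
```

Emit:
apply_moves --pt "-0.01 0.09 -0.02 0 0 0 10" --pt "0 -0.03 0.01 0 0 0 10" --pt "0 -0.03 0 0 0 0 10" --pt "0 0 0.01 0 0 0 10" --pt "0 0.01 -0.01 0 0 0 10"

```text
time_s: 20.65
tcp_pos: [0.5049, -0.0224, 0.2643]
orientation: [-0.075, 0.997, -0.0, -0.0]
wrist_force: [-3.4, 0.7, 8.6]
opening: 0.0134
finger_force: 30.0
```

```bash
python3 look.py go -.24 .07 4
```

```text
t 20.75 late 0.0 psi 0.175 err 0.0006 dz 0.0001 F [-3.4  0.7  8.6]
meas [(-0.1566, 6.7), (-0.1588, 9.2)] pred -0.1558 est [-0.1594 -0.0734  0.1241  0.0153] [0.0047 0.0133 0.0044 0.0007]
plan th [-0.172 -0.181 -0.189 -0.198] w [-0.071 -0.069 -0.069 -0.069]
[[-0.0, 0.03, -0.01, 0, 0, 0, 10], [0.0, -0.01, 0.01, 0, 0, 0, 10], [0.0, -0.01, -0.0, 0, 0, 0, 10], [-0.0, 0.0, -0.0, 0, 0, 0, 10]]
psi end 0.179
```

Emit:
apply_moves --pt "0 0.03 -0.01 0 0 0 10" --pt "0 -0.01 0.01 0 0 0 10" --pt "0 -0.01 0 0 0 0 10" --pt "0 0 0 0 0 0 10"

```text
time_s: 21.25
tcp_pos: [0.5049, -0.022, 0.2643]
orientation: [-0.075, 0.997, 0.0, -0.0]
wrist_force: [-2.1, -0.2, 6.0]
opening: 0.0131
finger_force: 30.0
```

```bash
python3 look.py go -.25 .045 5
```

```text
t 21.35 late 0.0 psi 0.179 err 0.0 dz 0.0002 F [-2.1 -0.2  6. ]
meas [(-0.1983, 4.4), (-0.2016, 7.9)] pred -0.1983 est [-0.2016 -0.0721  0.1241  0.0153] [0.0047 0.0134 0.004  0.0008]
plan th [-0.213 -0.219 -0.223 -0.228 -0.233] w [-0.052 -0.038 -0.037 -0.04  -0.042]
[[-0.03, 0.21, -0.05, 0, 0, 0, 10], [0.01, -0.09, 0.02, 0, 0, 0, 10], [0.01, -0.08, 0.02, 0, 0, 0, 10], [0.0, -0.02, 0.01, 0, 0, 0, 10], [-0.0, 0.02, -0.01, 0, 0, 0, 10]]
psi end 0.193
```

Emit:
apply_moves --pt "-0.03 0.21 -0.05 0 0 0 10" --pt "0.01 -0.09 0.02 0 0 0 10" --pt "0.01 -0.08 0.02 0 0 0 10" --pt "0 -0.02 0.01 0 0 0 10" --pt "0 0.02 -0.01 0 0 0 10"

```text
time_s: 21.98
tcp_pos: [0.5046, -0.0205, 0.2638]
orientation: [-0.075, 0.997, -0.0, -0.0]
wrist_force: [0.1, 0.6, 3.5]
opening: 0.0131
finger_force: 30.0
```

```bash
python3 look.py go -.256 .03 5
```

```text
t 22.075 late 0.0 psi 0.191 err -0.0017 dz 0.0 F [0.1 0.6 3.5]
meas [(-0.2349, 2.5), (-0.2372, 5.4)] pred -0.2335 est [-0.2371 -0.0447  0.1241  0.0154] [0.0049 0.0141 0.004  0.0009]
plan th [-0.244 -0.248 -0.25  -0.25  -0.249] w [-0.033 -0.024  0.     0.003  0.008]
[[-0.02, 0.13, -0.03, 0, 0, 0, 10], [0.01, -0.04, 0.01, 0, 0, 0, 10], [0.0, -0.03, 0.01, 0, 0, 0, 10], [-0.0, 0.01, -0.0, 0, 0, 0, 10], [-0.0, 0.01, -0.01, 0, 0, 0, 10]]
psi end 0.219
```

Emit:
apply_moves --pt "-0.02 0.13 -0.03 0 0 0 10" --pt "0.01 -0.04 0.01 0 0 0 10" --pt "0 -0.03 0.01 0 0 0 10" --pt "0 -0.03 0 0 0 0 10" --pt "0 -0.03 0.01 0 0 0 10"

```text
time_s: 22.7
tcp_pos: [0.5044, -0.0202, 0.2638]
orientation: [-0.075, 0.997, 0.0, 0.0]
wrist_force: [6.8, 0.4, -4.5]
opening: 0.0133
finger_force: 30.0
```

```bash
python3 look.py ramp -.06 9
```

```text
t 22.8 late 0.0 psi 0.194 err -0.0249 dz 0.0001 F [ 6.8  0.4 -4.5]
meas [(-0.25, 0.7), (-0.25, 2.0)] pred -0.25 est [-0.2492 -0.0018  0.1244  0.0155] [0.0016 0.0067 0.0039 0.0011]
[[0.03, -0.18, 0.03, 0, 0, 0, 10], [0.03, -0.18, 0.02, 0, 0, 0, 10], [0.03, -0.18, 0.01, 0, 0, 0, 10], [0.03, -0.18, -0.01, 0, 0, 0, 10], [0.03, -0.18, -0.01, 0, 0, 0, 10], [0.03, -0.18, -0.03, 0, 0, 0, 10], [0.03, -0.17, -0.04, 0, 0, 0, 10], [0.02, -0.17, -0.04, 0, 0, 0, 10], [0.02, -0.17, -0.06, 0, 0, 0, 10]]
psi end -0.351
```

Emit:
apply_moves --pt "0.03 -0.18 0.03 0 0 0 10" --pt "0.03 -0.18 0.02 0 0 0 10" --pt "0.03 -0.18 0.01 0 0 0 10" --pt "0.03 -0.18 -0.01 0 0 0 10" --pt "0.03 -0.18 -0.01 0 0 0 10" --pt "0.03 -0.18 -0.03 0 0 0 10" --pt "0.03 -0.17 -0.04 0 0 0 10" --pt "0.02 -0.17 -0.04 0 0 0 10" --pt "0.02 -0.11 -0.04 0 0 0 10" --pt "0 0 0 0 0 0 10" --pt "0 0 0 0 0 0 20" --pt "0 0 0 0 0 0 40" --pt "0 0 0 0 0 0 70" --pt "0 0 0 0 0 0 70" --pt "0 0 0 0 0 0 70" --pt "0 0 0 0 0 0 70" --pt "0 0 0 0 0 0 70"

```text
time_s: 24.92
tcp_pos: [0.5142, -0.0815, 0.2594]
orientation: [-0.075, 0.997, -0.0, 0.0]
wrist_force: [-0.6, 0.0, -0.0]
opening: 0.0699
finger_force: 0.0
```

Emit:
apply_moves --pt "0 0 0.3 0 0 0 70" --pt "0 0 0.7 0 0 0 70" --pt "0 0 0.9 0 0 0 70" --pt "0 0 0.9 0 0 0 70" --pt "0 0 0.5 0 0 0 70" --pt "0 0 0 0 0 0 70" --pt "0 0 0 0 0 0 70" --pt "0 0 0 0 0 0 70"

```text
time_s: 25.92
tcp_pos: [0.5139, -0.0815, 0.3908]
orientation: [-0.075, 0.997, -0.0, -0.001]
wrist_force: [-0.1, -0.7, -0.2]
opening: 0.07
finger_force: 0.0
```

```bash
python3 - <<'E'
from cell import arm,cams
import vis,cv2,numpy as np
r=np.load('refs.npz');a=[]
for c,(x,y) in {'scene':(280,230),'side':(300,215)}.items():
    p=cams.get_image(c);print(c,vis.angle(p,c,r[c]))
    a.append(cv2.resize(p['frame'][y-75:y+75,x-80:x+80,::-1],(400,375)))
cv2.imwrite('pics/end.png',np.hstack(a)); print(arm.get_state()['time_s'])
E
```

```text
scene (np.float64(-0.24999848108560851), np.float32(0.57014734))
side (np.float64(-0.2496187687384381), np.float32(4.3887444))
26.025
```

View pics/end.png

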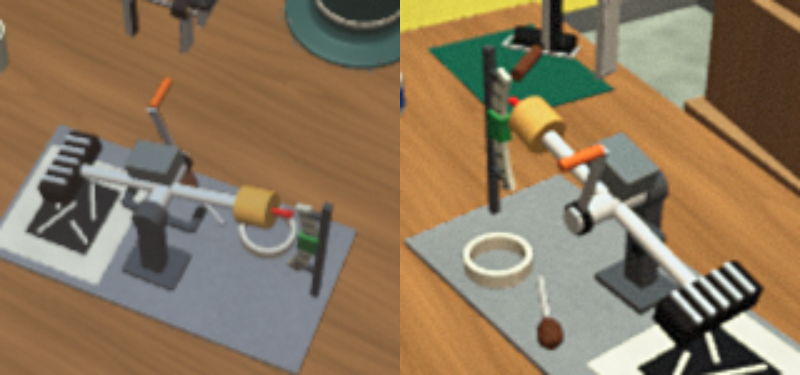

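The boom is on its rest with the lamp down at (70,165) and (710,300). The lever is free at (160,95), the gripper is clear, and the bystanders haven't moved.

```bash
python3 -c "from cell import arm;print(arm.hand_in())"
```

```text
the job is handed in; nothing more can be done
None
```

The pointer was held opposite the green block for about 7 s (estimated boom angle 0.00–0.02 rad; mark estimated at about 0.00–0.02 rad), then the boom was lowered softly onto its rest, the lever released, and the job handed in at about 26 s; no verdict came back.

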